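# Draw the battery cartridge out of its well with the hook

## Task

Take the hook tool from its wooden stand, catch the wire bail of the battery cartridge deep in the round well of the grey block, and draw the cartridge up with the hook until it is firm against its upper stop, giving a short steady pull of about 15 N there; a push or pull of 25 N breaks it. Unhook, leaving the cartridge drawn out, and hang the hook tool upright in its stand again. Do not touch the cartridge with the fingers, and leave the other things on the table where they are.

Things in the scene. Friction and masses are not known exactly. Their poses are not given: they have to be found in the camera images.
- block: Fixed grey bench battery block, 130 mm (x) by 160 mm (y) by 110 mm high, standing on the table; origin at the centre of its underside, x and y along its sides. A round vertical well of 56 mm diameter is open at the centre of its top.
- well (a point): Centre of the well's mouth, 110 mm above the table; the axes are those of the block.
- cartridge: White round battery cartridge in the well, 53 mm across (nearly filling it); origin at the centre of its underside, flat top face 35 mm above that. Slides straight up and down, stays where left; 7 N of friction and 1.5 to 3 N of weight resist. Starts 6 to 34 mm above the table.
- bail (a point): Middle of the bar of the steel wire bail fixed upright on the cartridge's top face. Wire 4 mm thick; the bar runs along the block's x, central in the well, its centre 21 mm above the face (19 mm free below it); legs 16 mm either side. The upper stop differs from block to block: there the bar is 4 to 18 mm above the well's mouth. The stop gives some 5 to 10 N per mm, so it must be felt.
- stand: Fixed square wooden stand, 85 by 85 mm and 105 mm high, origin at the centre of its underside, with a round vertical hole of 38 mm diameter, 100 mm deep, open at the centre of its top. The hook tool hangs in it upright, its collar lying on the stand's top.
- stand_hole (a point): Centre of the mouth of the stand's hole, 105 mm above the table.
- hook_grip (a point): Loose hook tool, 120 g, z up: the centre of its upright black handle, 22 mm (tool x) by 16 mm (tool y) by 50 mm high, to be gripped across the 16 mm. Below is a round collar, 48 mm across, 5 mm thick, its underside 30 mm below this point. A 5 mm steel shank goes on down the same axis to a J-hook; the tool's lowest point is 122 mm below this point.
- hook_toe (a point): End of the tool's J-hook toe: the shank bends at 120 mm below the handle's centre into a level toe, 4.4 mm thick, along tool +y, and 11 mm from the shank's axis (centre to centre; this point) it turns up, the rounded upturned point ending 8 mm above this point. Same axes as the handle.
- bottle: Bystander: drinking bottle, 64 mm across, 190 mm high.
- lunchbox: Bystander: green lunch box, 126 by 166 by 81 mm.
- spool: Bystander: cardboard spool, 100 mm across, 50 mm high.
- pen: Bystander: marker pen lying on the table, about 145 mm long, 18 mm thick.

How it is judged:
By the outcome, as a careful person would: the job done as asked, in the order asked, and still so for the second after the job is handed in, with the robot touching nothing.
It also fails if it takes over 72 s, if anything falls off the work surface, if the arm or the gripper's body presses on something with over 40 N, if the wrist force passes 120 N, or if a joint passes its speed limit or range.

## Robot

A 7-joint arm with a two-finger parallel gripper is mounted at the origin on the work surface. World frame = base frame: x ahead of the robot, y to its left, z up, the work surface at z = 0. Lengths are in mm, angles in rad, forces in N, time in s.
With the tool pointing down it reaches from about 400 to 875 mm from the base axis. Payload 6.5 kg.
Tool frame: the origin (TCP) lies midway between the tips of the shut fingers; the grasp point (between the pads) lies 19 mm behind it; z points along the fingers, y is the line along which they close (so a half turn about z gives the same grasp; the last joint's range is limited). The gripper opens to 85 mm and grips with 20 to 120 N. Pads are 22 mm wide; open, the fingers measure 114 mm over their backs; the gripper's body (76 mm by 85 mm) begins 54 mm behind the grasp point. The pads swing forward as they close: fully open they stand 13 mm farther back than shut.
Start: joints at [-1.232, 0.536, -0.004, 1.538, 0.003, 1.067, -0.071], TCP at [255.987, 597.462, 231.29] pointing down, gripper open.
Joint ranges: [-2.7, 2.7], [-0.37, 2.16], [-1.27, 1.26], [0.24, 2.4], [-1.31, 4.45], [0.19, 1.91], [-2.76, 2.76]. Speed limits (rad/s): [2.39, 2.39, 3.14, 3.14, 3.14, 3.14, 3.14].

## Interface

Orientations are given as a unit quaternion [w, x, y, z].
In Python, from cell import env gives the robot as it stands.
- The arm moves only by the tool send_rows, never from a script. Its argument "deltas" is a list of rows, each an object of numbers: "tx", "ty", "tz": the shift along the world's x, y, z each as a share of 60 mm, from -1 to 1; "wx", "wy", "wz": the turn, a rotation vector about the world's x, y, z each as a share of 5 degrees, from -1 to 1; "grip": the opening, from -1 (shut) to 1 (fully open). In form: [{"tx": .., "ty": .., "tz": .., "wx": .., "wy": .., "wz": .., "grip": ..}, ...]. A call has 1 to 8 rows; each row shifts and turns the commanded pose from where the row before left it; what a row does not reach is not made up. A row lasts 1/8 s, in which the tool goes at most 62.5 mm and 10.7 degrees, less where a joint would pass 70% of its speed; a pose out of reach is approached as far as the arm can. A call with a number of a shift or a turn outside -1 to 1 is refused whole. A call with a gripper value outside its range is refused whole. The fingers move at their own pace and stop on an object; "grip_force" is the grip in N (left out, the last holds). Time passes only in rows, so rows that do not move let the fingers close. It gives the time, the measured TCP pose, the force, the opening and the grip force at its end, in the units of the state.
- env.observe(): the state, without advancing time (a new reading comes with each control period).
- env.read_camera(name): name is "side" or "top" or "wrist"; returns a dict with "color" (420x560x3 uint8, red, green, blue), "K" (3x3 intrinsics, pixels), "k1" (the pictures are not rectified: a ray, as slopes to the right and down, at radius r is drawn at 1 + k1 r^2 times it, then the intrinsics apply), "extrinsics" (4x4, takes a point from camera to world coordinates); the wrist camera has in their place "mount" (4x4, takes a point from camera to tool coordinates, whose origin is the TCP and whose axes are the flange's). Camera axes: x right, y up, looking along -z (the intrinsics and any distortion apply to the point x, -y, -z); pixel columns grow to the right and rows downward; lengths in mm; the calibration is good to about 2 mm. A picture is of the moment at which its call begins: read the wrist's pose just before it. There is no depth.
- env.finish_job(): hands the job in; it is judged then, once.
The state is a dict: "time": time; "joints": joint angles; "joint_velocities": joint speeds; "joint_efforts": joint torques, N m; "ee_pos": TCP position; "orientation": TCP orientation; "ft_force": force on the tool from outside, world axes, zero at the start; "moment": the same for the moment, N m; "gripper_width": finger opening in mm; "grip_force": force on a finger pad.
Only numpy, scipy, OpenCV 4.12 (cv2) and the standard library are available. Lean on these libraries where they do the work, as an engineer would, in place of code of your own. Each camera call takes 0.05 s, during which the arm holds its last target. There are 200 camera calls.

## Working session

There is one attempt and no reset: what is moved stays moved. The work goes in short steps, Python scripts to look and compute and a tool call to move; the robot and the scene stay as the last step left them, time stands still between calls to the robot, and variables do not carry over. Pictures are saved under pics/ and viewed, at most 10 in all, crops included, and the job is handed in when it is done.

Besides the shell and the picture viewer there is one more tool, called as name(argument=value, ...), one argument or row to a line, values as JSON. send_rows: Moves the arm, as the interface text tells. Shift numbers are shares of 60 mm and turn numbers shares of 5 degrees, none past 1 either way. Its arguments: {"type":"object","properties":{"deltas":{"type":"array","items":{"type":"object","properties":{"tx":{"type":"number","minimum":-1,"maximum":1},"ty":{"type":"number","minimum":-1,"maximum":1},"tz":{"type":"number","minimum":-1,"maximum":1},"wx":{"type":"number","minimum":-1,"maximum":1},"wy":{"type":"number","minimum":-1,"maximum":1},"wz":{"type":"number","minimum":-1,"maximum":1},"grip":{"type":"number"}}}},"grip_force":{"type":"number"}},"required":["deltas"]}

```bash
ls; mkdir -p pics; cat > h.py <<'E'
import numpy as np, cv2
from scipy.spatial.transform import Rotation as R
from cell import env
def cam(n):
    s=env.observe(); c=env.read_camera(n)
    if 'extrinsics' in c: T=np.array(c['extrinsics'])
    else:
        q=s['orientation']; T=np.eye(4); T[:3,:3]=R.from_quat([q[1],q[2],q[3],q[0]]).as_matrix(); T[:3,3]=s['ee_pos']; T=T@np.array(c['mount'])
    return dict(img=cv2.cvtColor(c['color'],cv2.COLOR_RGB2BGR),K=np.array(c['K']),k1=c['k1'],T=T)
def ray(c,uv):
    d=cv2.undistortPoints(np.array([[uv]],float),c['K'],np.array([c['k1'],0,0,0.]))[0,0] if 0 else None
    p=np.linalg.solve(c['K'],[uv[0],uv[1],1]); r=np.hypot(p[0],p[1]); x=r
    for _ in range(30): x=r/(1+c['k1']*x*x)
    p[:2]*=x/r if r>0 else 1
    return c['T'][:3,3], c['T'][:3,:3]@np.array([p[0],-p[1],-1])
def onz(c,uv,z):
    o,d=ray(c,uv); return o+d*(z-o[2])/d[2]
def proj(c,P):
    p=np.linalg.inv(c['T'])@np.append(P,1); x,y=p[0]/-p[2],-p[1]/-p[2]; f=1+c['k1']*(x*x+y*y)
    return (c['K']@[x*f,y*f,1])[:2]
E
python3 - <<'E'
from h import *
print(env.observe())
a=cam('top');b=cam('side');cv2.imwrite('pics/top.png',a['img']);cv2.imwrite('pics/side.png',b['img'])
for c in(a,b):print(c['T'].round(2),c['K'],c['k1'])
E
```

```text
pics
{'time': 0.0, 'joints': array([-1.23218632,  0.53715928, -0.00443393,  1.53885081,  0.00261581,
        1.06730851, -0.07120612]), 'joint_velocities': array([ 1.96287395e-04,  1.25213229e-03, -1.23394857e-03,  8.07412156e-04,
        2.25877197e-05,  1.22588149e-03, -7.99444555e-04]), 'joint_efforts': array([-1.93570791e-04, -5.83422196e+01,  1.04869746e+00, -2.59098083e+01,
        1.23913909e-02,  9.72317270e-03,  2.01935620e-05]), 'ee_pos': array([255.77674138, 596.88275325, 230.42630823]), 'orientation': array([-1.02477849e-04,  2.00991763e-01,  9.79592554e-01, -8.54034394e-04]), 'ft_force': array([-0.56565301,  0.26876819,  0.81641521]), 'moment': array([-0.03255899, -0.02769064, -0.0201803 ]), 'grip_force': 0.0, 'gripper_width': 85.63659156631583}
[[-1.00000e-02  9.80000e-01 -2.20000e-01  3.31290e+02]
 [-1.00000e+00 -1.00000e-02  1.00000e-02  1.34000e+00]
 [ 1.00000e-02  2.20000e-01  9.80000e-01  1.30382e+03]
 [ 0.00000e+00  0.00000e+00  0.00000e+00  1.00000e+00]] [[524.09643192   0.         279.04053629]
 [  0.         524.09643192 211.91844314]
 [  0.           0.           1.        ]] -0.10859307792402662
[[ 7.00000e-01  5.00000e-01 -5.10000e-01 -1.56890e+02]
 [-7.10000e-01  4.80000e-01 -5.10000e-01 -7.54990e+02]
 [-1.00000e-02  7.20000e-01  6.90000e-01  1.13055e+03]
 [ 0.00000e+00  0.00000e+00  0.00000e+00  1.00000e+00]] [[509.3284256    0.         272.37071068]
 [  0.         509.3284256  211.93690606]
 [  0.           0.           1.        ]] -0.08748232660275373
```

View pics/top.png

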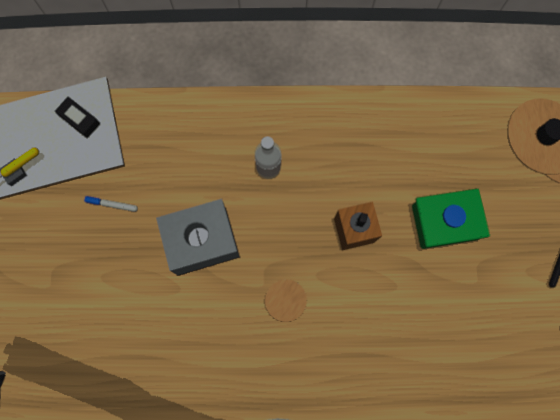

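View pics/side.png

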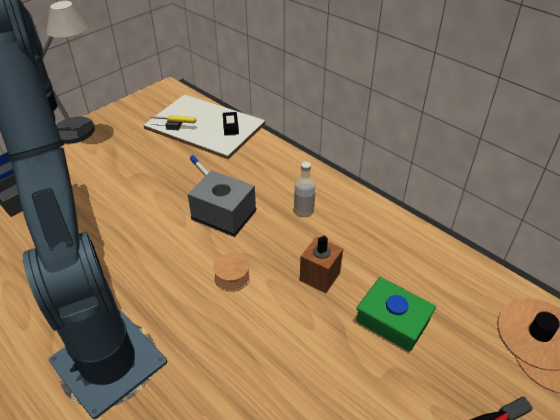

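The top view shows the block at about (198,237) with the well at (199,236). The stand is at (359,225), with the handle at about (362,218). I'll measure these more finely.

```bash
python3 - <<'E'
from h import *
a=cam('top');b=cam('side')
im=a['img']
A=cv2.resize(im[195:280,150:245],None,fx=4,fy=4,interpolation=cv2.INTER_CUBIC)
B=cv2.resize(im[195:255,330:390],None,fx=6,fy=6,interpolation=cv2.INTER_CUBIC)
C=np.zeros((360,780,3),np.uint8);C[:340,:380]=A;C[:360,400:760]=B
cv2.imwrite('pics/crop.png',C)
for n,uv,z in [('well',(199,236),110),('stand',(359,222),105),('box',(454,217),81),('bottle',(268,158),100),('spool',(286,300),50),('pen',(110,204),9)]: print(n,onz(a,uv,z).round(0))
E
```

```text
well [546. 178. 110.]
stand [ 576. -195.  105.]
box [ 590. -432.   81.]
bottle [737.  17. 100.]
spool [400. -22.  50.]
pen [649. 425.   9.]
```

View pics/crop.png

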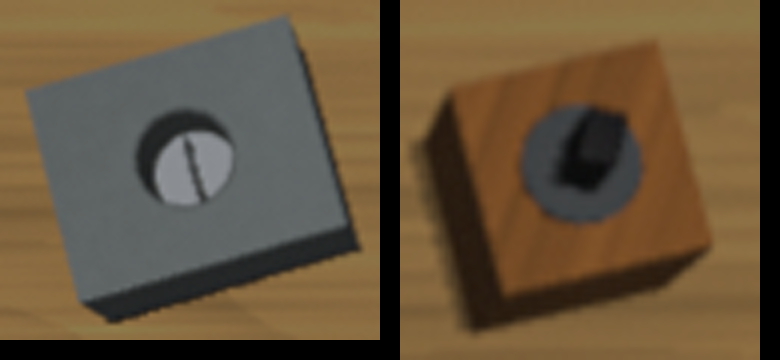

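Block top corners in the crop: (28,92), (287,16), (347,226), (80,302). Stand top corners: (453,92), (657,40), (711,244), (503,297). The bar runs from (185,140) to (203,200), along block x.

```bash
python3 - <<'E'
from h import *
a=cam('top')
def rep(n,P,o,s,z):
    W=np.array([onz(a,(o[0]+(x+.5)/s-.5,o[1]+(y+.5)/s-.5),z)[:2] for x,y in P]);print(n,W.round(1).tolist(),'c',W.mean(0).round(1))
    for i in range(4):
        e=W[(i+1)%4]-W[i];print(np.hypot(*e).round(1),np.degrees(np.arctan2(e[1],e[0])).round(1))
rep('block',[(28,92),(287,16),(347,226),(80,302)],(150,195),4,110)
rep('stand',[(53,92),(257,40),(311,244),(103,297)],(330,195),6,105)
c=env.read_camera('wrist');print(np.array(c['mount']).round(3),c['K'],c['k1'])
E
```

```text
block [[590.3, 278.7], [634.4, 127.1], [509.6, 91.2], [467.0, 244.1]] c [550.3 185.3]
157.8 -73.8
129.9 -163.9
158.8 105.5
128.1 15.6
stand [[605.2, -147.8], [625.4, -229.4], [543.5, -246.3], [523.7, -164.2]] c [ 574.5 -196.9]
84.0 -76.1
83.7 -168.3
84.5 103.5
83.1 11.4
[[-0.00000e+00  9.63000e-01  2.68000e-01  6.75680e+01]
 [ 1.00000e+00  0.00000e+00 -1.00000e-03 -1.64000e-01]
 [-1.00000e-03  2.68000e-01 -9.63000e-01 -1.42624e+02]
 [ 0.00000e+00  0.00000e+00  0.00000e+00  1.00000e+00]] [[370.01641647   0.         279.45569148]
 [  0.         370.01641647 211.14076082]
 [  0.           0.           1.        ]] -0.0699517306824915
```

send_rows(
  deltas=[
    {"tz": 1,"grip": 1},
    {"tz": 1},
    {"tx": 1},
    {"tx": 1,"ty": -0.8},
    {"tx": 1,"ty": -1},
    {"tx": 0.8,"ty": -1},
    {"tx": 0.8,"ty": -1},
    {"tx": 0.3,"ty": -1},
  ],
)

```text
invalid input at $.deltas[0]: expected keys tx, ty, tz, wx, wy, wz, grip
```

send_rows(
  deltas=[
    {"tx": 0,"ty": 0,"tz": 1,"wx": 0,"wy": 0,"wz": 0,"grip": 1},
    {"tx": 0.5,"ty": 0,"tz": 1,"wx": 0,"wy": 0,"wz": 0,"grip": 1},
    {"tx": 1,"ty": -0.5,"tz": 0.3,"wx": 0,"wy": 0,"wz": 0,"grip": 1},
    {"tx": 1,"ty": -1,"tz": 0,"wx": 0,"wy": 0,"wz": 0,"grip": 1},
    {"tx": 1,"ty": -1,"tz": 0,"wx": 0,"wy": 0,"wz": 0,"grip": 1},
    {"tx": 1,"ty": -1,"tz": 0,"wx": 0,"wy": 0,"wz": 0,"grip": 1},
    {"tx": 0.4,"ty": -1,"tz": 0,"wx": 0,"wy": 0,"wz": 0,"grip": 1},
    {"tx": 0,"ty": -1,"tz": 0,"wx": 0,"wy": 0,"wz": 0,"grip": 1},
  ],
)

```text
time: 1.3
ee_pos: [495.5, 317.0, 362.9]
orientation: [0.0, 0.202, 0.979, -0.0]
ft_force: [-0.5, 0.9, 0.2]
gripper_width: 85.2
grip_force: 0.0
```

send_rows(
  deltas=[
    {"tx": 0.4,"ty": -1,"tz": 0,"wx": 0,"wy": 0,"wz": 0,"grip": 1},
    {"tx": 0.2,"ty": -1,"tz": 0,"wx": 0,"wy": 0,"wz": 0,"grip": 1},
    {"tx": 0,"ty": 0,"tz": 0,"wx": 0,"wy": 0,"wz": 0,"grip": 1},
    {"tx": 0,"ty": 0,"tz": 0,"wx": 0,"wy": 0,"wz": 0,"grip": 1},
  ],
)

```text
time: 1.8
ee_pos: [528.7, 202.4, 363.4]
orientation: [-0.0, 0.201, 0.98, 0.0]
ft_force: [-0.6, 0.7, 0.0]
gripper_width: 85.6
grip_force: 0.0
```

```bash
python3 - <<'E'
from h import *
w=cam('wrist');cv2.imwrite('pics/w1.png',w['img'])
print(env.observe()['ee_pos'],w['T'].round(3).tolist(),proj(w,[550,185,110]))
E
```

```text
[528.47601095 203.25334675 363.31967904] [[0.394, -0.885, -0.247, 466.561], [0.919, 0.38, 0.104, 228.73], [0.002, -0.268, 0.964, 506.096], [0.0, 0.0, 0.0, 1.0]] [272.13928796 197.02116089]
```

View pics/w1.png

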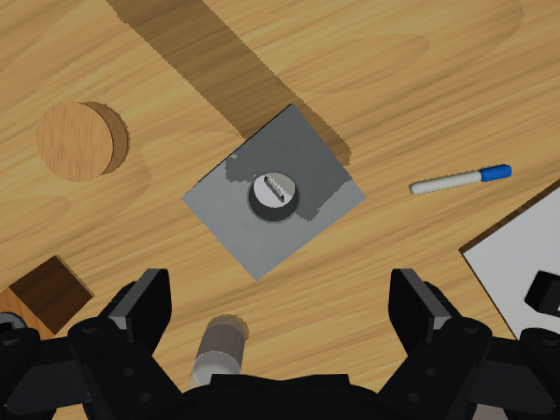

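The wrist view shows the block's top corners at (292,104), (366,197), (257,280) and (182,198). The well rim is centred near (273,197), and the bail bar runs from about (265,180) to (284,201) on the white disc. The pen, spool and bottle are clear of the block.

```bash
python3 - <<'E'
from h import *
w=cam('wrist');im=w['img']
P=[(292,104),(366,197),(257,280),(182,198)]
g=cv2.cvtColor(im,cv2.COLOR_BGR2GRAY)
P=cv2.cornerSubPix(g,np.array(P,np.float32),(5,5),(-1,-1),(3,50,.01)).reshape(-1,2);print(P)
W=np.array([onz(w,p,110)[:2] for p in P]);c=W.mean(0);print(W.round(1).tolist(),c)
for i in range(4):
    e=W[(i+1)%4]-W[i];print(np.hypot(*e).round(1),np.degrees(np.arctan2(e[1],e[0])).round(1))
m=(g>135)&(im.max(2).astype(int)-im.min(2)<30); m[:150]=0;m[230:]=0;m[:,:240]=0;m[:,310:]=0
k=cv2.connectedComponentsWithStats(m.astype(np.uint8));print(k[2],k[3])
n=max(range(1,k[0]),key=lambda i:k[2][i][4]); ct=cv2.findContours((m).astype(np.uint8),0,1)[0];ct=np.vstack(ct).reshape(-1,2);H=cv2.convexHull(ct).reshape(-1,2)
for z in (35,45,55,65,75): print(z,[ (tuple(int(v) for v in p),round(float(np.hypot(*(onz(w,p,z)[:2]-c))),1),round(float(np.hypot(*(onz(w,p,110)[:2]-c))),1)) for p in H[::2]])
cv2.imwrite('pics/w1c.png',cv2.resize(im[160:235,230:320],None,fx=6,fy=6,interpolation=cv2.INTER_CUBIC))
E
```

```text
[[290.77942 102.81929]
 [365.882   197.11421]
 [257.      280.     ]
 [179.57921 197.62941]]
[[465.5, 243.3], [590.4, 281.0], [634.5, 129.8], [510.1, 91.6]] [550.12890517 186.44041823]
130.5 16.8
157.5 -73.7
130.2 -162.9
158.1 106.4
[[     0      0    560    420 234551]
 [   253    174     39     34    646]
 [   272    186      1      2      2]
 [   276    191      1      1      1]] [[279.5289809  209.54539098]
 [269.00619195 193.11919505]
 [272.         186.5       ]
 [276.         191.        ]]
35 [((269, 175), 12.9, 25.0), ((291, 196), 27.8, 20.1), ((285, 204), 30.8, 15.6), ((278, 207), 31.6, 12.6), ((266, 206), 31.4, 12.5), ((258, 200), 29.8, 16.5), ((253, 189), 27.7, 23.4), ((254, 182), 25.5, 26.4), ((257, 178), 22.7, 27.3), ((267, 174), 15.4, 26.4)]
45 [((269, 175), 14.4, 25.0), ((291, 196), 26.3, 20.1), ((285, 204), 28.5, 15.6), ((278, 207), 29.0, 12.6), ((266, 206), 28.8, 12.5), ((258, 200), 27.7, 16.5), ((253, 189), 26.6, 23.4), ((254, 182), 25.1, 26.4), ((257, 178), 22.9, 27.3), ((267, 174), 16.7, 26.4)]
55 [((269, 175), 15.9, 25.0), ((291, 196), 24.8, 20.1), ((285, 204), 26.2, 15.6), ((278, 207), 26.4, 12.6), ((266, 206), 26.2, 12.5), ((258, 200), 25.6, 16.5), ((253, 189), 25.6, 23.4), ((254, 182), 24.8, 26.4), ((257, 178), 23.2, 27.3), ((267, 174), 18.1, 26.4)]
65 [((269, 175), 17.5, 25.0), ((291, 196), 23.5, 20.1), ((285, 204), 24.0, 15.6), ((278, 207), 23.8, 12.6), ((266, 206), 23.7, 12.5), ((258, 200), 23.6, 16.5), ((253, 189), 24.7, 23.4), ((254, 182), 24.8, 26.4), ((257, 178), 23.6, 27.3), ((267, 174), 19.5, 26.4)]
75 [((269, 175), 19.1, 25.0), ((291, 196), 22.4, 20.1), ((285, 204), 21.9, 15.6), ((278, 207), 21.3, 12.6), ((266, 206), 21.1, 12.5), ((258, 200), 21.7, 16.5), ((253, 189), 24.1, 23.4), ((254, 182), 24.8, 26.4), ((257, 178), 24.2, 27.3), ((267, 174), 21.0, 26.4)]
```

View pics/w1c.png

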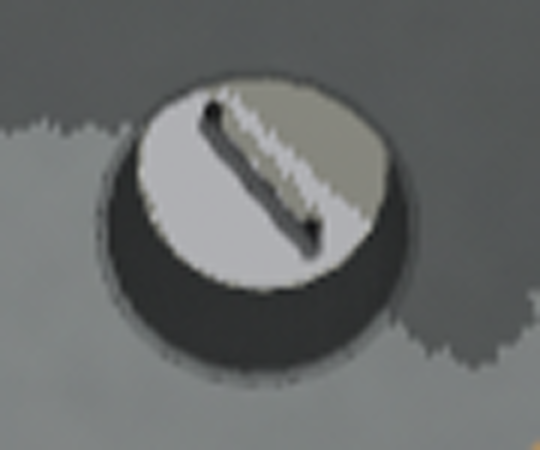

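The bail bar is clear in the crop, from (212,112) to (312,240). The bottom edge of the white disc puts the cartridge face at z≈53, so the bar is at about 74. Next I'll go over the stand.

send_rows(
  deltas=[
    {"tx": 0,"ty": -0.8,"tz": 0,"wx": 0,"wy": 0,"wz": 0,"grip": 1},
    {"tx": 0,"ty": -1,"tz": 0,"wx": 0,"wy": 0,"wz": 0,"grip": 1},
    {"tx": 0,"ty": -1,"tz": 0,"wx": 0,"wy": 0,"wz": 0,"grip": 1},
    {"tx": 0,"ty": -1,"tz": 0,"wx": 0,"wy": 0,"wz": 0,"grip": 1},
    {"tx": 0.2,"ty": -1,"tz": -0.2,"wx": 0,"wy": 0,"wz": 0,"grip": 1},
    {"tx": 0.2,"ty": -1,"tz": -0.5,"wx": 0,"wy": 0,"wz": 0,"grip": 1},
    {"tx": 0.1,"ty": -0.7,"tz": -0.5,"wx": 0,"wy": 0,"wz": 0,"grip": 1},
    {"tx": 0,"ty": 0,"tz": 0,"wx": 0,"wy": 0,"wz": 0,"grip": 1},
  ],
)

```text
time: 2.9
ee_pos: [556.5, -185.4, 291.2]
orientation: [-0.002, 0.203, 0.979, -0.001]
ft_force: [0.4, 0.7, 0.2]
gripper_width: 85.5
grip_force: 0.0
```

```bash
python3 - <<'E'
from h import *
w=cam('wrist');cv2.imwrite('pics/w2.png',w['img'])
print(env.observe()['ee_pos'],env.observe()['joints'].round(2),w['T'].round(3).tolist(),proj(w,[574.5,-197,105]),proj(w,[574.5,-197,160]))
E
```

```text
[ 557.70566172 -182.97761567  292.56928658] [-0.04  0.38  0.37  1.66 -0.15  1.13  1.54] [[0.397, -0.885, -0.242, 495.154], [0.918, 0.383, 0.106, -158.605], [-0.002, -0.264, 0.965, 434.083], [0.0, 0.0, 0.0, 1.0]] [276.01181587 209.05196076] [275.25887896 227.34187058]
```

View pics/w2.png

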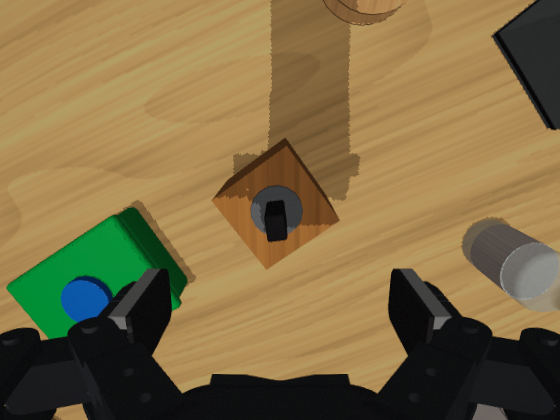

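The wrist view shows the stand top around (275,205), the collar centred near (276,210), and the handle's top face around (277,229) with its long side near image-vertical. I'll measure the handle yaw.

```bash
python3 - <<'E'
from h import *
w=cam('wrist');im=w['img']
g=cv2.cvtColor(im,cv2.COLOR_BGR2GRAY)
cr=im[195:250,250:305].astype(float)*2.2
cv2.imwrite('pics/w2c.png',cv2.resize(np.clip(cr,0,255).astype(np.uint8),None,fx=9,fy=9,interpolation=cv2.INTER_CUBIC))
P=cv2.cornerSubPix(g,np.array([(286,139),(338,219),(267,268),(213,199)],np.float32),(4,4),(-1,-1),(3,50,.01)).reshape(-1,2)
W=np.array([onz(w,p,105)[:2] for p in P]);print(P,W.round(1).tolist(),W.mean(0))
E
```

```text
[[286.      139.     ]
 [335.51456 219.28192]
 [267.      268.     ]
 [213.      199.     ]] [[521.3, -161.0], [607.5, -147.3], [627.4, -225.9], [544.9, -243.9]] [ 575.28601334 -194.54056565]
```

View pics/w2c.png

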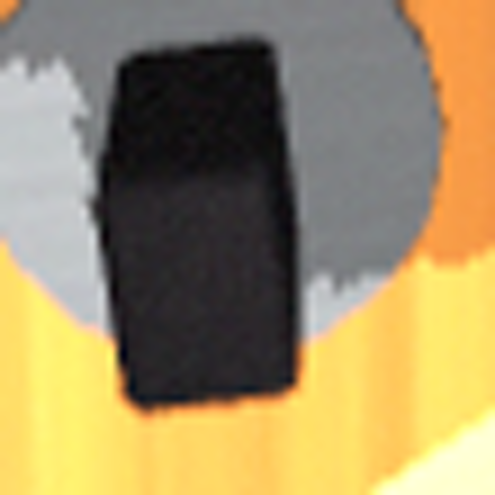

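In the crop, the handle's top face has corners at (105,188), (293,172), (298,388) and (133,406). The collar is the grey disc around it.

```bash
python3 - <<'E'
from h import *
w=cam('wrist')
P=[(105,188),(293,172),(298,388),(133,406)]
W=np.array([onz(w,(250+(x+.5)/9-.5,195+(y+.5)/9-.5),160)[:2] for x,y in P]);print(W.round(1).tolist(),W.mean(0))
for i in range(4):
    e=W[(i+1)%4]-W[i];print(np.hypot(*e).round(1),np.degrees(np.arctan2(e[1],e[0])).round(1))
q=env.observe()['orientation'];M=R.from_quat([q[1],q[2],q[3],q[0]]).as_matrix();print('tool y ang',np.degrees(np.arctan2(M[1,1],M[0,1])))
E
```

```text
[[564.6, -199.4], [569.7, -183.9], [588.0, -191.2], [583.9, -205.2]] [ 576.55613024 -194.90936278]
16.3 71.9
19.7 -21.7
14.6 -106.5
20.1 163.2
tool y ang 66.98245181912935
```

send_rows(
  deltas=[
    {"tx": 0.3,"ty": -0.15,"tz": -0.5,"wx": 0,"wy": 0,"wz": 0.9,"grip": 1},
    {"tx": 0,"ty": 0,"tz": -0.9,"wx": 0,"wy": 0,"wz": 0,"grip": 1},
    {"tx": 0,"ty": 0,"tz": 0,"wx": 0,"wy": 0,"wz": 0,"grip": 1},
    {"tx": 0,"ty": 0,"tz": 0,"wx": 0,"wy": 0,"wz": 0,"grip": 1},
  ],
)

```text
time: 3.55
ee_pos: [577.4, -191.4, 212.2]
orientation: [0.001, 0.162, 0.987, 0.0]
ft_force: [0.4, -0.4, 0.7]
gripper_width: 85.6
grip_force: 0.0
```

```bash
python3 - <<'E'
from h import *
w=cam('wrist');cv2.imwrite('pics/w3.png',w['img'][120:,:])
s=env.observe();print(s['ee_pos'],s['orientation'],[proj(w,[576,-195.3,z]) for z in(160,110)])
E
```

```text
[ 577.64062463 -191.88049986  212.66256658] [ 2.05540664e-03  1.61817832e-01  9.86818506e-01 -1.17843457e-05] [array([271.95469602, 233.88530346]), array([273.24373389, 209.83544149])]
```

View pics/w3.png

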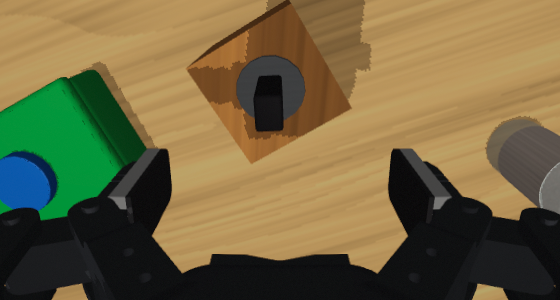

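The handle's top is at about (269,233) in full-frame pixels, 3 px left of where I predicted and aligned with the jaws. I'll shift slightly toward −y, descend and grip.

send_rows(
  deltas=[
    {"tx": -0.03,"ty": -0.08,"tz": -0.5,"wx": 0,"wy": 0,"wz": 0,"grip": 1},
    {"tx": 0,"ty": 0,"tz": -0.5,"wx": 0,"wy": 0,"wz": 0,"grip": 1},
    {"tx": 0,"ty": 0,"tz": -0.5,"wx": 0,"wy": 0,"wz": 0,"grip": 1},
    {"tx": 0,"ty": 0,"tz": 0,"wx": 0,"wy": 0,"wz": 0,"grip": 1},
    {"tx": 0,"ty": 0,"tz": 0,"wx": 0,"wy": 0,"wz": 0,"grip": 1},
  ],
)

```text
time: 4.22
ee_pos: [575.7, -197.4, 122.3]
orientation: [0.002, 0.162, 0.987, -0.0]
ft_force: [-0.3, 0.1, 0.7]
gripper_width: 85.6
grip_force: 0.0
```

send_rows(
  deltas=[
    {"tx": 0,"ty": 0,"tz": 0,"wx": 0,"wy": 0,"wz": 0,"grip": -1},
    {"tx": 0,"ty": 0,"tz": 0,"wx": 0,"wy": 0,"wz": 0,"grip": -1},
    {"tx": 0,"ty": 0,"tz": 0,"wx": 0,"wy": 0,"wz": 0,"grip": -1},
    {"tx": 0,"ty": 0,"tz": 0,"wx": 0,"wy": 0,"wz": 0,"grip": -1},
    {"tx": 0,"ty": 0,"tz": 0,"wx": 0,"wy": 0,"wz": 0,"grip": -1},
    {"tx": 0,"ty": 0,"tz": 0,"wx": 0,"wy": 0,"wz": 0,"grip": -1},
    {"tx": 0,"ty": 0,"tz": 0,"wx": 0,"wy": 0,"wz": 0,"grip": -1},
  ],
  grip_force=80,
)

```text
time: 5.1
ee_pos: [574.4, -197.1, 120.2]
orientation: [0.0, 0.162, 0.987, -0.0]
ft_force: [-0.9, 1.1, 6.2]
gripper_width: 15.3
grip_force: 77.5
```

send_rows(
  deltas=[
    {"tx": 0,"ty": 0,"tz": 0.2,"wx": 0,"wy": 0,"wz": 0,"grip": -1},
    {"tx": 0,"ty": 0,"tz": 0.5,"wx": 0,"wy": 0,"wz": 0,"grip": -1},
    {"tx": 0,"ty": 0,"tz": 0.7,"wx": 0,"wy": 0,"wz": 0,"grip": -1},
    {"tx": 0,"ty": 0,"tz": 0.8,"wx": 0,"wy": 0,"wz": 0,"grip": -1},
    {"tx": 0,"ty": 0,"tz": 0.5,"wx": 0,"wy": 0,"wz": 0,"grip": -1},
    {"tx": 0,"ty": 0,"tz": 0,"wx": 0,"wy": 0,"wz": 0,"grip": -1},
    {"tx": 0,"ty": 0,"tz": 0,"wx": 0,"wy": 0,"wz": 0,"grip": -1},
  ],
)

```text
time: 5.98
ee_pos: [573.3, -196.6, 280.8]
orientation: [-0.001, 0.162, 0.987, 0.0]
ft_force: [-0.2, 0.4, -2.7]
gripper_width: 14.9
grip_force: 77.3
```

```bash
python3 - <<'E'
from h import *
ims=[]
s=env.observe();p=s['ee_pos'];print(p,s['joints'].round(2),s['ft_force'])
for n in('side','wrist'):
    w=cam(n)
    uv=[proj(w,p+np.array([0,0,dz])) for dz in (14,-110)];print(n,uv)
    m=np.mean(uv,0).astype(int); h=w['img']; x0=int(np.clip(m[0]-65,0,430));y0=int(np.clip(m[1]-75,0,270))
    print(x0,y0);ims.append(cv2.resize(h[y0:y0+150,x0:x0+130],None,fx=3,fy=3,interpolation=cv2.INTER_CUBIC))
cv2.imwrite('pics/hk.png',np.hstack(ims))
E
```

```text
[ 573.34821729 -196.62416811  280.75723836] [-0.    0.43  0.36  1.62 -0.16  1.12  1.64] [-0.23061642  0.35910821 -2.71811631]
side [array([325.01826335, 200.16418074]), array([322.19294613, 235.39968032])]
258 142
wrist [array([279.52456143, 291.51926827]), array([279.31158798, 208.24124259])]
214 174
```

View pics/hk.png

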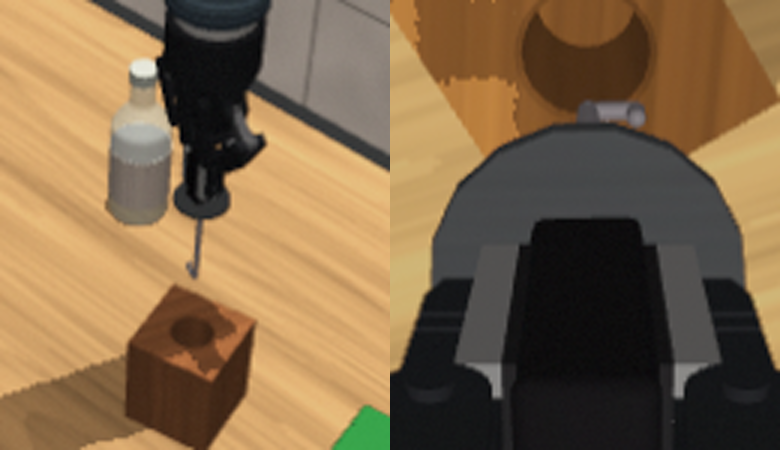

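The toe points to image right, which is gripper +y, at world ≈71°. The shank bottom is at about (279.7,211) and the toe end at (296.3,211). That puts the shank on the TCP axis and the toe centre about 105 mm below the TCP. Next I go over the well, turning +34.7° so the toe lies along block +y (106°).

send_rows(
  deltas=[
    {"tx": -0.04,"ty": 0.6,"tz": 0,"wx": 0,"wy": 0,"wz": 0.87,"grip": -1},
    {"tx": -0.04,"ty": 0.76,"tz": 0,"wx": 0,"wy": 0,"wz": 0.87,"grip": -1},
    {"tx": -0.04,"ty": 0.8,"tz": 0,"wx": 0,"wy": 0,"wz": 0.87,"grip": -1},
    {"tx": -0.04,"ty": 0.8,"tz": 0,"wx": 0,"wy": 0,"wz": 0.87,"grip": -1},
    {"tx": -0.04,"ty": 0.8,"tz": 0,"wx": 0,"wy": 0,"wz": 0.87,"grip": -1},
    {"tx": -0.04,"ty": 0.8,"tz": 0,"wx": 0,"wy": 0,"wz": 0.87,"grip": -1},
    {"tx": -0.04,"ty": 0.8,"tz": 0,"wx": 0,"wy": 0,"wz": 0.87,"grip": -1},
    {"tx": -0.02,"ty": 0.7,"tz": 0,"wx": 0,"wy": 0,"wz": 0.85,"grip": -1},
  ],
)

```text
time: 7.08
ee_pos: [555.1, 168.4, 280.6]
orientation: [-0.001, -0.141, 0.99, -0.0]
ft_force: [-0.2, 0.2, -1.0]
gripper_width: 15.0
grip_force: 77.3
```

send_rows(
  deltas=[
    {"tx": 0,"ty": 0,"tz": 0,"wx": 0,"wy": 0,"wz": 0,"grip": -1},
    {"tx": 0,"ty": 0,"tz": 0,"wx": 0,"wy": 0,"wz": 0,"grip": -1},
    {"tx": 0,"ty": 0,"tz": 0,"wx": 0,"wy": 0,"wz": 0,"grip": -1},
  ],
)

```text
time: 7.45
ee_pos: [556.3, 164.8, 281.5]
orientation: [-0.0, -0.138, 0.99, -0.0]
ft_force: [0.4, -0.4, -1.1]
gripper_width: 15.4
grip_force: 77.6
```

```bash
cat > st.py <<'E'
from h import *
def st():
    P=[];F=[]
    for _ in range(1):
        s=env.observe();P.append(s['ee_pos']);F.append(s['ft_force'])
    q=s['orientation'];M=R.from_quat([q[1],q[2],q[3],q[0]]).as_matrix()
    p=np.mean(P,0);d=p[:2]-[550.1,186];a=np.radians(16)
    print('pos',p.round(1),'yaw',np.degrees(np.arctan2(M[1,1],M[0,1])).round(1),'tilt',np.degrees(M[:2,2]).round(2),'F',np.round(F[-1],1),'along bar',(d@[np.cos(a),np.sin(a)]).round(1),'along toe',(d@[-np.sin(a),np.cos(a)]).round(1),'M',s['moment'].round(2))
if __name__=='__main__': st()
E
python3 st.py
```

```text
pos [556.3 164.8 281.5] yaw 105.8 tilt [-0.03 -0.06] F [ 0.4 -0.4 -1.1] along bar 0.1 along toe -22.1 M [-0.04 -0.04  0.  ]
```

send_rows(
  deltas=[
    {"tx": -0.015,"ty": 0.05,"tz": -0.5,"wx": 0,"wy": 0,"wz": 0,"grip": -1},
    {"tx": 0,"ty": 0,"tz": 0,"wx": 0,"wy": 0,"wz": 0,"grip": -1},
    {"tx": 0,"ty": 0,"tz": 0,"wx": 0,"wy": 0,"wz": 0,"grip": -1},
  ],
)

```text
time: 7.82
ee_pos: [555.7, 168.9, 252.6]
orientation: [0.0, -0.139, 0.99, -0.0]
ft_force: [0.3, -0.5, -0.6]
gripper_width: 14.7
grip_force: 77.5
```

```bash
python3 - <<'E'
from h import *
from st import st
for i in range(3):
    st();w=cam('wrist')
cv2.imwrite('w4.png',w['img'])
p=env.observe()['ee_pos']
print('shank',proj(w,p-[0,0,105]),'toe',proj(w,p+[-3.03,10.6,-105]),'well',proj(w,[550.1,186,110]),'bar',proj(w,[550.1,186,74]))
E
```

```text
pos [555.7 168.9 252.6] yaw 105.9 tilt [ 0.04 -0.  ] F [ 0.3 -0.5 -0.6] along bar 0.7 along toe -18.0 M [0.   0.02 0.03]
pos [556.  169.1 253. ] yaw 106.0 tilt [0.09 0.02] F [-0.3 -0.4 -1.1] along bar 1.0 along toe -17.8 M [-0.02 -0.05  0.03]
pos [556.  169.3 253.1] yaw 106.0 tilt [0.1  0.03] F [ 0.5  0.6 -0.9] along bar 1.1 along toe -17.7 M [-0.01 -0.01 -0.03]
shank [279.7780047  208.88070307] toe [295.66380057 208.87837444] well [301.82361146 194.86484542] bar [299.41582609 185.59208688]
```

send_rows(
  deltas=[
    {"tx": 0,"ty": 0,"tz": -0.3,"wx": 0,"wy": 0,"wz": 0,"grip": -1},
    {"tx": 0,"ty": 0,"tz": -0.3,"wx": 0,"wy": 0,"wz": 0,"grip": -1},
    {"tx": 0,"ty": 0,"tz": -0.3,"wx": 0,"wy": 0,"wz": 0,"grip": -1},
    {"tx": 0,"ty": 0,"tz": -0.2,"wx": 0,"wy": 0,"wz": 0,"grip": -1},
    {"tx": 0,"ty": 0,"tz": 0,"wx": 0,"wy": 0,"wz": 0,"grip": -1},
  ],
)

```text
time: 8.6
ee_pos: [554.5, 169.3, 184.6]
orientation: [-0.001, -0.139, 0.99, -0.0]
ft_force: [0.2, 0.8, -1.0]
gripper_width: 15.0
grip_force: 77.5
```

send_rows(
  deltas=[
    {"tx": 0,"ty": 0,"tz": -0.1,"wx": 0,"wy": 0,"wz": 0,"grip": -1},
    {"tx": 0,"ty": 0,"tz": -0.05,"wx": 0,"wy": 0,"wz": 0,"grip": -1},
    {"tx": 0,"ty": 0,"tz": 0,"wx": 0,"wy": 0,"wz": 0,"grip": -1},
  ],
)

```text
time: 8.98
ee_pos: [555.3, 169.6, 176.9]
orientation: [0.0, -0.139, 0.99, 0.0]
ft_force: [-0.9, -0.6, -0.8]
gripper_width: 14.7
grip_force: 77.5
```

```bash
python3 st.py
```

```text
pos [555.3 169.6 176.9] yaw 106.0 tilt [0.01 0.  ] F [-0.9 -0.6 -0.8] along bar 0.4 along toe -17.1 M [-0.01  0.01  0.02]
```

send_rows(
  deltas=[
    {"tx": 0,"ty": 0,"tz": -0.1,"wx": 0,"wy": 0,"wz": 0,"grip": -1},
    {"tx": 0,"ty": 0,"tz": -0.1,"wx": 0,"wy": 0,"wz": 0,"grip": -1},
    {"tx": 0,"ty": 0,"tz": 0,"wx": 0,"wy": 0,"wz": 0,"grip": -1},
  ],
)

```text
time: 9.35
ee_pos: [554.7, 169.5, 164.1]
orientation: [-0.001, -0.139, 0.99, -0.0]
ft_force: [-0.2, 0.3, -0.6]
gripper_width: 15.3
grip_force: 77.5
```

send_rows(
  deltas=[
    {"tx": 0,"ty": 0,"tz": -0.04,"wx": 0,"wy": 0,"wz": 0,"grip": -1},
    {"tx": 0,"ty": 0,"tz": 0,"wx": 0,"wy": 0,"wz": 0,"grip": -1},
  ],
)

```text
time: 9.6
ee_pos: [555.2, 169.6, 162.4]
orientation: [-0.0, -0.139, 0.99, -0.0]
ft_force: [0.0, -1.0, -1.9]
gripper_width: 15.2
grip_force: 77.5
```

```bash
python3 st.py
```

```text
pos [555.2 169.6 162.4] yaw 106.0 tilt [-0.01 -0.  ] F [ 0.  -1.  -1.9] along bar 0.4 along toe -17.2 M [-0.   -0.03  0.05]
```

send_rows(
  deltas=[
    {"tx": 0,"ty": 0,"tz": -0.025,"wx": 0,"wy": 0,"wz": 0,"grip": -1},
    {"tx": 0,"ty": 0,"tz": 0,"wx": 0,"wy": 0,"wz": 0,"grip": -1},
  ],
)

```text
time: 9.85
ee_pos: [555.4, 169.7, 161.1]
orientation: [0.0, -0.139, 0.99, 0.0]
ft_force: [0.2, -0.2, -1.1]
gripper_width: 15.2
grip_force: 77.5
```

send_rows(
  deltas=[
    {"tx": 0,"ty": 0,"tz": -0.025,"wx": 0,"wy": 0,"wz": 0,"grip": -1},
    {"tx": 0,"ty": 0,"tz": 0,"wx": 0,"wy": 0,"wz": 0,"grip": -1},
  ],
)

```text
time: 10.1
ee_pos: [555.5, 169.7, 159.8]
orientation: [0.0, -0.139, 0.99, 0.0]
ft_force: [-0.7, -0.4, 2.7]
gripper_width: 15.3
grip_force: 78.0
```

send_rows(
  deltas=[
    {"tx": 0,"ty": 0,"tz": 0.075,"wx": 0,"wy": 0,"wz": 0,"grip": -1},
    {"tx": 0,"ty": 0,"tz": 0,"wx": 0,"wy": 0,"wz": 0,"grip": -1},
  ],
)

```text
time: 10.35
ee_pos: [555.3, 169.6, 164.2]
orientation: [0.0, -0.139, 0.99, 0.0]
ft_force: [0.5, -0.0, 0.0]
gripper_width: 15.2
grip_force: 77.8
```

send_rows(
  deltas=[
    {"tx": -0.014,"ty": 0.048,"tz": 0,"wx": 0,"wy": 0,"wz": 0,"grip": -1},
    {"tx": -0.014,"ty": 0.048,"tz": 0,"wx": 0,"wy": 0,"wz": 0,"grip": -1},
    {"tx": 0,"ty": 0,"tz": 0,"wx": 0,"wy": 0,"wz": 0,"grip": -1},
  ],
)

```text
time: 10.72
ee_pos: [553.3, 175.9, 163.9]
orientation: [-0.0, -0.14, 0.99, 0.0]
ft_force: [-0.8, -0.1, -1.4]
gripper_width: 15.0
grip_force: 77.8
```

send_rows(
  deltas=[
    {"tx": -0.014,"ty": 0.048,"tz": 0,"wx": 0,"wy": 0,"wz": 0,"grip": -1},
    {"tx": 0,"ty": 0,"tz": 0,"wx": 0,"wy": 0,"wz": 0,"grip": -1},
  ],
)

```text
time: 10.98
ee_pos: [552.6, 178.6, 163.9]
orientation: [-0.0, -0.139, 0.99, 0.0]
ft_force: [-0.2, 0.5, -3.1]
gripper_width: 15.1
grip_force: 77.8
```

```bash
python3 st.py
```

```text
pos [552.6 178.6 163.9] yaw 106.0 tilt [-0.    0.01] F [-0.2  0.5 -3.1] along bar 0.4 along toe -7.8 M [0.04 0.02 0.04]
```

send_rows(
  deltas=[
    {"tx": -0.007,"ty": 0.024,"tz": 0,"wx": 0,"wy": 0,"wz": 0,"grip": -1},
    {"tx": 0,"ty": 0,"tz": 0,"wx": 0,"wy": 0,"wz": 0,"grip": -1},
  ],
)

```text
time: 11.22
ee_pos: [552.3, 179.8, 164.0]
orientation: [0.0, -0.139, 0.99, 0.0]
ft_force: [0.4, 0.7, -1.0]
gripper_width: 15.1
grip_force: 77.8
```

send_rows(
  deltas=[
    {"tx": -0.006,"ty": 0.02,"tz": 0,"wx": 0,"wy": 0,"wz": 0,"grip": -1},
    {"tx": 0,"ty": 0,"tz": 0,"wx": 0,"wy": 0,"wz": 0,"grip": -1},
  ],
)

```text
time: 11.48
ee_pos: [551.9, 181.0, 164.0]
orientation: [0.0, -0.139, 0.99, 0.0]
ft_force: [0.6, 0.3, -1.3]
gripper_width: 15.0
grip_force: 77.8
```

```bash
python3 st.py
```

```text
pos [551.9 181.  164. ] yaw 106.0 tilt [-0.    0.01] F [ 0.6  0.3 -1.3] along bar 0.3 along toe -5.3 M [-0.04  0.05 -0.02]
```

send_rows(
  deltas=[
    {"tx": 0,"ty": 0,"tz": 0.05,"wx": 0,"wy": 0,"wz": 0,"grip": -1},
    {"tx": 0,"ty": 0,"tz": 0.05,"wx": 0,"wy": 0,"wz": 0,"grip": -1},
    {"tx": 0,"ty": 0,"tz": 0,"wx": 0,"wy": 0,"wz": 0,"grip": -1},
  ],
)

```text
time: 11.85
ee_pos: [552.2, 180.9, 170.4]
orientation: [0.0, -0.139, 0.99, 0.0]
ft_force: [-0.0, -0.2, -1.0]
gripper_width: 15.3
grip_force: 77.8
```

send_rows(
  deltas=[
    {"tx": 0,"ty": 0,"tz": 0.04,"wx": 0,"wy": 0,"wz": 0,"grip": -1},
    {"tx": 0,"ty": 0,"tz": 0,"wx": 0,"wy": 0,"wz": 0,"grip": -1},
  ],
)

```text
time: 12.1
ee_pos: [552.1, 180.9, 172.6]
orientation: [0.0, -0.139, 0.99, 0.0]
ft_force: [-0.8, -0.1, -1.0]
gripper_width: 15.4
grip_force: 77.8
```

send_rows(
  deltas=[
    {"tx": 0,"ty": 0,"tz": 0.04,"wx": 0,"wy": 0,"wz": 0,"grip": -1},
    {"tx": 0,"ty": 0,"tz": 0,"wx": 0,"wy": 0,"wz": 0,"grip": -1},
  ],
)

```text
time: 12.35
ee_pos: [551.8, 180.8, 174.8]
orientation: [-0.0, -0.139, 0.99, -0.0]
ft_force: [1.1, -0.3, -2.1]
gripper_width: 15.0
grip_force: 77.5
```

send_rows(
  deltas=[
    {"tx": 0,"ty": 0,"tz": 0.03,"wx": 0,"wy": 0,"wz": 0,"grip": -1},
    {"tx": 0,"ty": 0,"tz": 0.03,"wx": 0,"wy": 0,"wz": 0,"grip": -1},
    {"tx": 0,"ty": 0,"tz": 0,"wx": 0,"wy": 0,"wz": 0,"grip": -1},
  ],
)

```text
time: 12.72
ee_pos: [551.5, 180.7, 177.8]
orientation: [-0.001, -0.139, 0.99, -0.0]
ft_force: [1.0, 0.8, -11.2]
gripper_width: 15.2
grip_force: 77.5
```

send_rows(
  deltas=[
    {"tx": 0,"ty": 0,"tz": 0.05,"wx": 0,"wy": 0,"wz": 0,"grip": -1},
    {"tx": 0,"ty": 0,"tz": 0.05,"wx": 0,"wy": 0,"wz": 0,"grip": -1},
    {"tx": 0,"ty": 0,"tz": 0.05,"wx": 0,"wy": 0,"wz": 0,"grip": -1},
    {"tx": 0,"ty": 0,"tz": 0.05,"wx": 0,"wy": 0,"wz": 0,"grip": -1},
    {"tx": 0,"ty": 0,"tz": 0,"wx": 0,"wy": 0,"wz": 0,"grip": -1},
  ],
)

```text
time: 13.35
ee_pos: [551.9, 180.8, 190.8]
orientation: [-0.0, -0.139, 0.99, -0.0]
ft_force: [1.1, -0.3, -7.9]
gripper_width: 15.0
grip_force: 77.6
```

send_rows(
  deltas=[
    {"tx": 0,"ty": 0,"tz": 0.06,"wx": 0,"wy": 0,"wz": 0,"grip": -1},
    {"tx": 0,"ty": 0,"tz": 0.06,"wx": 0,"wy": 0,"wz": 0,"grip": -1},
    {"tx": 0,"ty": 0,"tz": 0.06,"wx": 0,"wy": 0,"wz": 0,"grip": -1},
    {"tx": 0,"ty": 0,"tz": 0.06,"wx": 0,"wy": 0,"wz": 0,"grip": -1},
    {"tx": 0,"ty": 0,"tz": 0.06,"wx": 0,"wy": 0,"wz": 0,"grip": -1},
    {"tx": 0,"ty": 0,"tz": 0,"wx": 0,"wy": 0,"wz": 0,"grip": -1},
  ],
)

```text
time: 14.1
ee_pos: [552.0, 180.9, 208.9]
orientation: [0.0, -0.139, 0.99, 0.0]
ft_force: [-0.3, -0.6, -7.0]
gripper_width: 15.4
grip_force: 77.6
```

send_rows(
  deltas=[
    {"tx": 0,"ty": 0,"tz": 0.02,"wx": 0,"wy": 0,"wz": 0,"grip": -1},
    {"tx": 0,"ty": 0,"tz": 0.02,"wx": 0,"wy": 0,"wz": 0,"grip": -1},
  ],
)

```text
time: 14.35
ee_pos: [551.9, 180.8, 210.6]
orientation: [-0.0, -0.139, 0.99, -0.0]
ft_force: [-0.6, 0.8, -10.0]
gripper_width: 15.0
grip_force: 77.6
```

send_rows(
  deltas=[
    {"tx": 0,"ty": 0,"tz": 0.02,"wx": 0,"wy": 0,"wz": 0,"grip": -1},
  ],
)

```text
time: 14.48
ee_pos: [551.9, 180.8, 211.9]
orientation: [-0.0, -0.139, 0.99, -0.0]
ft_force: [-0.9, -0.1, -10.8]
gripper_width: 15.0
grip_force: 77.6
```

send_rows(
  deltas=[
    {"tx": 0,"ty": 0,"tz": 0.015,"wx": 0,"wy": 0,"wz": 0,"grip": -1},
    {"tx": 0,"ty": 0,"tz": 0,"wx": 0,"wy": 0,"wz": 0,"grip": -1},
  ],
)

```text
time: 14.72
ee_pos: [551.9, 180.8, 212.9]
orientation: [-0.0, -0.139, 0.99, -0.0]
ft_force: [-0.6, -1.2, -9.3]
gripper_width: 14.9
grip_force: 77.6
```

send_rows(
  deltas=[
    {"tx": 0,"ty": 0,"tz": 0.017,"wx": 0,"wy": 0,"wz": 0,"grip": -1},
    {"tx": 0,"ty": 0,"tz": 0,"wx": 0,"wy": 0,"wz": 0,"grip": -1},
  ],
)

```text
time: 14.98
ee_pos: [551.9, 180.8, 213.9]
orientation: [-0.0, -0.139, 0.99, -0.0]
ft_force: [-1.0, -0.1, -9.0]
gripper_width: 14.9
grip_force: 77.6
```

send_rows(
  deltas=[
    {"tx": 0,"ty": 0,"tz": 0.017,"wx": 0,"wy": 0,"wz": 0,"grip": -1},
    {"tx": 0,"ty": 0,"tz": 0,"wx": 0,"wy": 0,"wz": 0,"grip": -1},
  ],
)

```text
time: 15.22
ee_pos: [552.0, 180.8, 215.0]
orientation: [0.0, -0.139, 0.99, 0.0]
ft_force: [-0.3, -0.3, -9.4]
gripper_width: 14.9
grip_force: 77.6
```

send_rows(
  deltas=[
    {"tx": 0,"ty": 0,"tz": 0.017,"wx": 0,"wy": 0,"wz": 0,"grip": -1},
    {"tx": 0,"ty": 0,"tz": 0,"wx": 0,"wy": 0,"wz": 0,"grip": -1},
  ],
)

```text
time: 15.48
ee_pos: [552.0, 180.9, 216.0]
orientation: [0.0, -0.139, 0.99, 0.0]
ft_force: [-1.1, 0.9, -10.2]
gripper_width: 15.1
grip_force: 77.6
```

send_rows(
  deltas=[
    {"tx": 0,"ty": 0,"tz": 0.017,"wx": 0,"wy": 0,"wz": 0,"grip": -1},
    {"tx": 0,"ty": 0,"tz": 0,"wx": 0,"wy": 0,"wz": 0,"grip": -1},
  ],
)

```text
time: 15.72
ee_pos: [551.9, 180.9, 217.0]
orientation: [0.0, -0.139, 0.99, 0.0]
ft_force: [0.2, -1.0, -10.9]
gripper_width: 14.9
grip_force: 77.6
```

send_rows(
  deltas=[
    {"tx": 0,"ty": 0,"tz": 0.015,"wx": 0,"wy": 0,"wz": 0,"grip": -1},
    {"tx": 0,"ty": 0,"tz": 0,"wx": 0,"wy": 0,"wz": 0,"grip": -1},
  ],
)

```text
time: 15.98
ee_pos: [551.6, 180.8, 217.3]
orientation: [-0.0, -0.139, 0.99, -0.0]
ft_force: [1.1, 0.1, -16.1]
gripper_width: 15.4
grip_force: 77.6
```

send_rows(
  deltas=[
    {"tx": 0,"ty": 0,"tz": 0,"wx": 0,"wy": 0,"wz": 0,"grip": -1},
    {"tx": 0,"ty": 0,"tz": 0,"wx": 0,"wy": 0,"wz": 0,"grip": -1},
  ],
)

```text
time: 16.23
ee_pos: [551.6, 180.8, 217.3]
orientation: [-0.0, -0.139, 0.99, -0.0]
ft_force: [0.6, 1.6, -18.3]
gripper_width: 15.2
grip_force: 77.6
```

send_rows(
  deltas=[
    {"tx": 0,"ty": 0,"tz": 0,"wx": 0,"wy": 0,"wz": 0,"grip": -1},
  ],
)

```text
time: 16.35
ee_pos: [551.6, 180.8, 217.4]
orientation: [-0.0, -0.139, 0.99, -0.0]
ft_force: [-0.0, 1.0, -20.0]
gripper_width: 15.1
grip_force: 77.6
```

The force is creeping up, so I'll ease off a little and hold near 15–16 N.

send_rows(
  deltas=[
    {"tx": 0,"ty": 0,"tz": -0.007,"wx": 0,"wy": 0,"wz": 0,"grip": -1},
    {"tx": 0,"ty": 0,"tz": 0,"wx": 0,"wy": 0,"wz": 0,"grip": -1},
  ],
)

```text
time: 16.6
ee_pos: [551.7, 180.8, 217.3]
orientation: [-0.0, -0.139, 0.99, -0.0]
ft_force: [-0.9, 0.6, -18.8]
gripper_width: 15.2
grip_force: 77.6
```

send_rows(
  deltas=[
    {"tx": 0,"ty": 0,"tz": -0.004,"wx": 0,"wy": 0,"wz": 0,"grip": -1},
    {"tx": 0,"ty": 0,"tz": 0,"wx": 0,"wy": 0,"wz": 0,"grip": -1},
  ],
)

```text
time: 16.85
ee_pos: [551.9, 180.9, 217.3]
orientation: [-0.0, -0.139, 0.99, 0.0]
ft_force: [-0.5, -0.2, -16.8]
gripper_width: 15.2
grip_force: 77.6
```

send_rows(
  deltas=[
    {"tx": 0,"ty": 0,"tz": 0,"wx": 0,"wy": 0,"wz": 0,"grip": -1},
    {"tx": 0,"ty": 0,"tz": 0,"wx": 0,"wy": 0,"wz": 0,"grip": -1},
  ],
)

```text
time: 17.1
ee_pos: [551.9, 180.8, 217.3]
orientation: [-0.0, -0.139, 0.99, -0.0]
ft_force: [-0.7, 0.4, -16.3]
gripper_width: 15.4
grip_force: 77.6
```

send_rows(
  deltas=[
    {"tx": 0,"ty": 0,"tz": -0.04,"wx": 0,"wy": 0,"wz": 0,"grip": -1},
    {"tx": 0,"ty": 0,"tz": -0.05,"wx": 0,"wy": 0,"wz": 0,"grip": -1},
    {"tx": 0,"ty": 0,"tz": -0.04,"wx": 0,"wy": 0,"wz": 0,"grip": -1},
    {"tx": 0,"ty": 0,"tz": 0,"wx": 0,"wy": 0,"wz": 0,"grip": -1},
  ],
)

```text
time: 17.6
ee_pos: [552.6, 181.1, 209.9]
orientation: [0.001, -0.139, 0.99, 0.0]
ft_force: [-0.3, -0.8, -0.6]
gripper_width: 15.3
grip_force: 79.5
```

send_rows(
  deltas=[
    {"tx": 0,"ty": 0,"tz": -0.035,"wx": 0,"wy": 0,"wz": 0,"grip": -1},
    {"tx": 0,"ty": 0,"tz": 0,"wx": 0,"wy": 0,"wz": 0,"grip": -1},
  ],
)

```text
time: 17.85
ee_pos: [551.9, 180.8, 207.2]
orientation: [-0.0, -0.139, 0.99, -0.0]
ft_force: [-0.4, 0.4, -1.3]
gripper_width: 14.9
grip_force: 79.5
```

```bash
python3 st.py
```

```text
pos [551.9 180.8 207.2] yaw 106.0 tilt [-0. -0.] F [-0.4  0.4 -1.3] along bar 0.3 along toe -5.5 M [-0.04 -0.04 -0.02]
```

send_rows(
  deltas=[
    {"tx": 0.014,"ty": -0.048,"tz": 0,"wx": 0,"wy": 0,"wz": 0,"grip": -1},
    {"tx": 0.01,"ty": -0.032,"tz": 0,"wx": 0,"wy": 0,"wz": 0,"grip": -1},
    {"tx": 0,"ty": 0,"tz": 0,"wx": 0,"wy": 0,"wz": 0,"grip": -1},
  ],
)

```text
time: 18.23
ee_pos: [553.5, 175.7, 207.3]
orientation: [0.0, -0.139, 0.99, -0.0]
ft_force: [0.2, 0.2, -1.2]
gripper_width: 14.9
grip_force: 79.5
```

send_rows(
  deltas=[
    {"tx": 0.014,"ty": -0.048,"tz": 0,"wx": 0,"wy": 0,"wz": 0,"grip": -1},
    {"tx": 0.02,"ty": -0.068,"tz": 0,"wx": 0,"wy": 0,"wz": 0,"grip": -1},
    {"tx": 0,"ty": 0,"tz": 0,"wx": 0,"wy": 0,"wz": 0,"grip": -1},
  ],
)

```text
time: 18.6
ee_pos: [555.6, 168.5, 207.3]
orientation: [0.0, -0.139, 0.99, -0.0]
ft_force: [0.3, 1.0, -1.4]
gripper_width: 15.3
grip_force: 79.5
```

```bash
python3 st.py
```

```text
pos [555.6 168.5 207.3] yaw 106.0 tilt [ 0.01 -0.01] F [ 0.3  1.  -1.4] along bar 0.5 along toe -18.4 M [ 0.04 -0.03  0.02]
```

send_rows(
  deltas=[
    {"tx": 0,"ty": 0,"tz": 0.1,"wx": 0,"wy": 0,"wz": 0,"grip": -1},
    {"tx": 0,"ty": 0,"tz": 0.2,"wx": 0,"wy": 0,"wz": 0,"grip": -1},
    {"tx": 0,"ty": 0,"tz": 0.4,"wx": 0,"wy": 0,"wz": 0,"grip": -1},
    {"tx": 0,"ty": 0,"tz": 0.5,"wx": 0,"wy": 0,"wz": 0,"grip": -1},
    {"tx": 0,"ty": 0,"tz": 0.1,"wx": 0,"wy": 0,"wz": 0,"grip": -1},
  ],
)

```text
time: 19.23
ee_pos: [556.8, 169.7, 288.1]
orientation: [0.002, -0.139, 0.99, 0.001]
ft_force: [0.7, 0.5, -1.5]
gripper_width: 15.0
grip_force: 79.5
```

send_rows(
  deltas=[
    {"tx": 0.03,"ty": -0.6,"tz": 0,"wx": 0,"wy": 0,"wz": -0.87,"grip": -1},
    {"tx": 0.04,"ty": -0.76,"tz": 0,"wx": 0,"wy": 0,"wz": -0.87,"grip": -1},
    {"tx": 0.04,"ty": -0.8,"tz": 0,"wx": 0,"wy": 0,"wz": -0.87,"grip": -1},
    {"tx": 0.04,"ty": -0.8,"tz": 0,"wx": 0,"wy": 0,"wz": -0.87,"grip": -1},
    {"tx": 0.04,"ty": -0.8,"tz": 0,"wx": 0,"wy": 0,"wz": -0.87,"grip": -1},
    {"tx": 0.04,"ty": -0.8,"tz": 0,"wx": 0,"wy": 0,"wz": -0.87,"grip": -1},
    {"tx": 0.04,"ty": -0.8,"tz": 0,"wx": 0,"wy": 0,"wz": -0.87,"grip": -1},
    {"tx": 0.04,"ty": -0.7,"tz": 0,"wx": 0,"wy": 0,"wz": -0.85,"grip": -1},
  ],
)

```text
time: 20.23
ee_pos: [573.5, -196.2, 284.7]
orientation: [-0.0, 0.164, 0.986, -0.0]
ft_force: [1.1, 0.3, -0.8]
gripper_width: 15.1
grip_force: 79.7
```

send_rows(
  deltas=[
    {"tx": 0,"ty": 0,"tz": 0,"wx": 0,"wy": 0,"wz": 0,"grip": -1},
    {"tx": 0,"ty": 0,"tz": 0,"wx": 0,"wy": 0,"wz": 0,"grip": -1},
    {"tx": 0,"ty": 0,"tz": 0,"wx": 0,"wy": 0,"wz": 0,"grip": -1},
    {"tx": 0,"ty": 0,"tz": 0,"wx": 0,"wy": 0,"wz": 0,"grip": -1},
  ],
)

```text
time: 20.72
ee_pos: [574.2, -193.2, 285.2]
orientation: [-0.0, 0.161, 0.987, 0.0]
ft_force: [-0.7, -0.0, -0.3]
gripper_width: 15.2
grip_force: 79.5
```

```bash
python3 st.py
```

```text
pos [ 574.2 -193.2  285.2] yaw 71.4 tilt [0.   0.03] F [-0.7 -0.  -0.3] along bar -81.3 along toe -371.2 M [-0.03  0.    0.02]
```

send_rows(
  deltas=[
    {"tx": 0,"ty": -0.055,"tz": -0.4,"wx": 0,"wy": 0,"wz": 0,"grip": -1},
    {"tx": 0,"ty": 0,"tz": -0.6,"wx": 0,"wy": 0,"wz": 0,"grip": -1},
    {"tx": 0,"ty": 0,"tz": 0,"wx": 0,"wy": 0,"wz": 0,"grip": -1},
    {"tx": 0,"ty": 0,"tz": 0,"wx": 0,"wy": 0,"wz": 0,"grip": -1},
  ],
)

```text
time: 21.22
ee_pos: [574.8, -197.8, 226.6]
orientation: [0.001, 0.162, 0.987, -0.0]
ft_force: [0.4, 0.6, -2.4]
gripper_width: 15.3
grip_force: 79.6
```

send_rows(
  deltas=[
    {"tx": 0,"ty": 0,"tz": -0.25,"wx": 0,"wy": 0,"wz": 0,"grip": -1},
    {"tx": 0,"ty": 0,"tz": -0.25,"wx": 0,"wy": 0,"wz": 0,"grip": -1},
    {"tx": 0,"ty": 0,"tz": 0,"wx": 0,"wy": 0,"wz": 0,"grip": -1},
  ],
)

```text
time: 21.6
ee_pos: [572.9, -197.3, 193.6]
orientation: [-0.002, 0.162, 0.987, 0.0]
ft_force: [0.6, -0.3, -0.5]
gripper_width: 15.0
grip_force: 79.6
```

```bash
python3 st.py
```

```text
pos [ 572.9 -197.3  193.6] yaw 71.3 tilt [-0.17  0.05] F [ 0.6 -0.3 -0.5] along bar -83.7 along toe -374.7 M [0.02 0.01 0.02]
```

In the hole with no contact. I'll continue down to 128, then feel for the stand's top.

send_rows(
  deltas=[
    {"tx": 0.01,"ty": 0,"tz": -0.3,"wx": 0,"wy": 0,"wz": 0,"grip": -1},
    {"tx": 0,"ty": 0,"tz": -0.4,"wx": 0,"wy": 0,"wz": 0,"grip": -1},
    {"tx": 0,"ty": 0,"tz": -0.35,"wx": 0,"wy": 0,"wz": 0,"grip": -1},
    {"tx": 0,"ty": 0,"tz": 0,"wx": 0,"wy": 0,"wz": 0,"grip": -1},
    {"tx": 0,"ty": 0,"tz": 0,"wx": 0,"wy": 0,"wz": 0,"grip": -1},
  ],
)

```text
time: 22.22
ee_pos: [575.0, -198.1, 132.7]
orientation: [0.0, 0.162, 0.987, -0.0]
ft_force: [0.5, -0.0, -1.5]
gripper_width: 15.4
grip_force: 79.6
```

send_rows(
  deltas=[
    {"tx": 0,"ty": 0,"tz": -0.06,"wx": 0,"wy": 0,"wz": 0,"grip": -1},
    {"tx": 0,"ty": 0,"tz": -0.03,"wx": 0,"wy": 0,"wz": 0,"grip": -1},
    {"tx": 0,"ty": 0,"tz": 0,"wx": 0,"wy": 0,"wz": 0,"grip": -1},
  ],
)

```text
time: 22.6
ee_pos: [574.6, -197.7, 127.0]
orientation: [0.0, 0.162, 0.987, 0.0]
ft_force: [0.5, 0.5, -1.7]
gripper_width: 14.7
grip_force: 79.6
```

send_rows(
  deltas=[
    {"tx": 0,"ty": 0,"tz": -0.04,"wx": 0,"wy": 0,"wz": 0,"grip": -1},
    {"tx": 0,"ty": 0,"tz": -0.03,"wx": 0,"wy": 0,"wz": 0,"grip": -1},
    {"tx": 0,"ty": 0,"tz": 0,"wx": 0,"wy": 0,"wz": 0,"grip": -1},
  ],
)

```text
time: 22.98
ee_pos: [574.5, -197.7, 122.5]
orientation: [-0.0, 0.162, 0.987, 0.0]
ft_force: [0.2, -0.1, -1.8]
gripper_width: 14.9
grip_force: 79.6
```

send_rows(
  deltas=[
    {"tx": 0,"ty": 0,"tz": -0.025,"wx": 0,"wy": 0,"wz": 0,"grip": -1},
    {"tx": 0,"ty": 0,"tz": 0,"wx": 0,"wy": 0,"wz": 0,"grip": -1},
  ],
)

```text
time: 23.22
ee_pos: [574.6, -197.8, 121.1]
orientation: [-0.0, 0.162, 0.987, -0.0]
ft_force: [0.9, -0.4, -1.5]
gripper_width: 15.3
grip_force: 79.6
```

send_rows(
  deltas=[
    {"tx": 0,"ty": 0,"tz": -0.02,"wx": 0,"wy": 0,"wz": 0,"grip": -1},
    {"tx": 0,"ty": 0,"tz": 0,"wx": 0,"wy": 0,"wz": 0,"grip": -1},
  ],
)

```text
time: 23.48
ee_pos: [574.7, -197.8, 120.2]
orientation: [0.0, 0.162, 0.987, 0.0]
ft_force: [-0.2, 1.0, 0.6]
gripper_width: 15.0
grip_force: 79.9
```

send_rows(
  deltas=[
    {"tx": 0,"ty": 0,"tz": -0.008,"wx": 0,"wy": 0,"wz": 0,"grip": -1},
    {"tx": 0,"ty": 0,"tz": 0,"wx": 0,"wy": 0,"wz": 0,"grip": 0},
    {"tx": 0,"ty": 0,"tz": 0,"wx": 0,"wy": 0,"wz": 0,"grip": 0.5},
    {"tx": 0,"ty": 0,"tz": 0,"wx": 0,"wy": 0,"wz": 0,"grip": 1},
    {"tx": 0,"ty": 0,"tz": 0,"wx": 0,"wy": 0,"wz": 0,"grip": 1},
    {"tx": 0,"ty": 0,"tz": 0,"wx": 0,"wy": 0,"wz": 0,"grip": 1},
    {"tx": 0,"ty": 0,"tz": 0,"wx": 0,"wy": 0,"wz": 0,"grip": 1},
  ],
)

```text
time: 24.35
ee_pos: [574.6, -197.8, 119.5]
orientation: [0.0, 0.162, 0.987, -0.0]
ft_force: [-0.4, -0.5, -0.8]
gripper_width: 85.4
grip_force: 0.0
```

send_rows(
  deltas=[
    {"tx": 0,"ty": 0,"tz": 0.2,"wx": 0,"wy": 0,"wz": 0,"grip": 1},
    {"tx": 0,"ty": 0,"tz": 0.5,"wx": 0,"wy": 0,"wz": 0,"grip": 1},
    {"tx": 0,"ty": 0,"tz": 0.8,"wx": 0,"wy": 0,"wz": 0,"grip": 1},
    {"tx": 0,"ty": 0,"tz": 1,"wx": 0,"wy": 0,"wz": 0,"grip": 1},
    {"tx": 0,"ty": 0,"tz": 0.5,"wx": 0,"wy": 0,"wz": 0,"grip": 1},
    {"tx": 0,"ty": 0,"tz": 0,"wx": 0,"wy": 0,"wz": 0,"grip": 1},
    {"tx": 0,"ty": 0,"tz": 0,"wx": 0,"wy": 0,"wz": 0,"grip": 1},
  ],
)

```text
time: 25.22
ee_pos: [574.1, -197.5, 299.1]
orientation: [-0.0, 0.162, 0.987, 0.0]
ft_force: [0.6, 0.0, -1.8]
gripper_width: 85.2
grip_force: 0.0
```

```bash
python3 - <<'E'
from h import *
ims=[]
w=cam('wrist')['img'];t=cam('top')['img'];s=cam('side')['img']
f=lambda im,k:cv2.resize(im,None,fx=k,fy=k,interpolation=cv2.INTER_CUBIC)
a=f(w[110:270,190:350],2.5);b=f(s[160:240,180:260],5);c=f(t[190:290,150:250],4) 
cv2.imwrite('pics/end.png',cv2.resize(np.hstack([a,b]),(800,400)))
E
```

```text
(no output)
```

View pics/end.png

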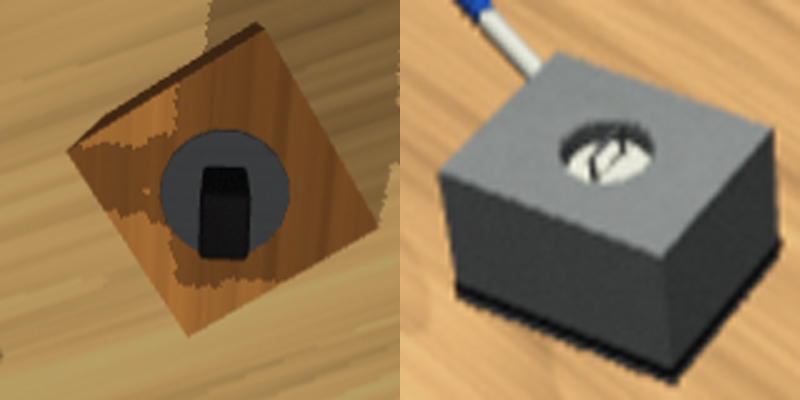

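The tool hangs upright with its collar flat and centred on the stand. The cartridge is up near the mouth, with the bar around side-view pixel (223.5,190). I'll check its height before handing in.

```bash
python3 - <<'E'
from h import *
w=cam('side')
for z in (95,105,110,115,120): print(z,proj(w,[550.1,186,z]).round(1))
E
```

```text
95 [220.9 193.4]
105 [220.6 191. ]
110 [220.5 189.7]
115 [220.3 188.5]
120 [220.2 187.3]
```

```bash
python3 -c "
from cell import env
print(env.finish_job())"
```

```text
the job is handed in; nothing more can be done
None
```

The job is handed in, with no verdict returned: I hooked the cartridge's bail, drew it up to its stop, held it at about 15 N (creeping briefly to about 19 N), unhooked it with it left drawn out, and hung the tool upright in its stand.

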